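# Show the striped bottle's three stripes to the camera

## Robot

A 7-joint arm with a two-finger parallel gripper is mounted at the origin on the work surface. World frame = base frame: x ahead of the robot, y to its left, z up, the work surface at z = 0. Lengths are in m, angles in degrees, forces in N, time in s.
With the tool pointing down it reaches from about 0.425 to 0.875 m from the base axis. Payload 4.7 kg.
Tool frame: the origin (TCP) lies on the centre line of the jaws, within the pads' length; the fingertips stand 8 mm ahead of it and the grasp point (between the pads) lies 11 mm behind it; z points along the fingers, y is the direction in which the jaws open and shut (so a half turn about z gives the same grasp; the last joint's range is limited). The gripper opens to 87 mm and grips with 3 to 60 N. Pads are 19 mm wide; open, the fingers measure 117 mm over their backs; the gripper's body (75 mm by 190 mm) begins 51 mm behind the grasp point.
Start: joints at [67.042, 18.392, -4.016, 83.108, 1.295, 78.541, -3.26], TCP at [0.262, -0.595, 0.231] pointing down, gripper open.
Joint ranges: [-163.93, 163.93], [-17.29, 119.83], [-79.2, 71.16], [3.27, 140.29], [-89.18, 269.18], [5.43, 117.66], [-154.24, 154.24]. Speed limits (degrees/s): [147.25, 147.25, 180, 180, 180, 180, 180].

## Interface

Orientations are given as [roll, pitch, yaw] about the fixed x, y, z axes, in that order (R = Rz(yaw) Ry(pitch) Rx(roll)).
In Python, from cell import status, vision, workorder gives the robot as it stands.
- The arm moves only by the tool step_arm, never from a script. Its argument "series" is a list of rows, each an object of numbers: "ax", "ay", "az": the turn, a rotation vector about the world's x, y, z in degrees; "x", "y", "z": the shift along the world's x, y, z in m; "claw": the opening in per cent of the stroke, from 0 (shut) to 100 (fully open). In form: [{"ax": .., "ay": .., "az": .., "x": .., "y": .., "z": .., "claw": ..}, ...]. A call has 1 to 12 rows; each row is the pose to reach, as a shift and turn from the pose commanded when the call began; what a row does not reach only later rows make up. A row lasts 1/10 s, in which the tool goes at most 50 mm and 8.59 degrees, less where a joint would pass 70% of its speed; a pose out of reach is approached as far as the arm can. A call with a gripper value outside its range is refused whole. The fingers move at their own pace and stop on an object; "squeeze" is the grip in N (left out, the last holds). Time passes only in rows, so rows that repeat a pose let the fingers close. It gives the time, the measured TCP pose, the force and the opening at its end, in the units of the state.
- status.get_obs(): the state, without advancing time (a new reading comes with each control period).
- vision.read_camera(name): name is "scene" or "top" or "wrist"; returns the picture (420x560x3 uint8, red, green, blue); there is no depth.
- vision.camera_params(name): a dict with "fovy" (degrees; the focal length in pixels is half the picture's height over the tangent of half this angle, whatever the lens; pixels are square), "cx", "cy" (the principal point, pixels), "eye" and "orientation" of the camera in the world; the wrist camera has in their place "tool_from_camera" (4x4, takes a point from camera to tool coordinates, whose origin is the TCP and whose axes are the flange's). Camera axes: x right, y down, z forward; pixel columns grow to the right and rows downward; lengths in m; the calibration is good to about 2 mm. A picture is of the moment at which its call begins: read the wrist's pose just before it. camera_params takes no time and is no camera call.
- workorder.sign_off(): hands the job in, once; it reports no verdict.
The state is a dict: "time_s": time; "qpos": joint angles; "joint_velocities": joint speeds; "effort": joint torques, N m; "tool_pos": TCP position; "tool_rot": TCP orientation; "force": force on the tool from outside, world axes, zero at the start; "wrist_torque": the same for the moment, N m; "grip_width": finger opening in m.
Only numpy, scipy, OpenCV 4.12 (cv2) and the standard library are available. Lean on these libraries where they do the work, as an engineer would, in place of code of your own. Each camera call takes 0.05 s, during which the arm holds its last target.

## Task

Pick up the steel bottle with the coloured stripes by its black cap and hold it upright over the middle of the round cork mat, lifted about 4 cm clear of it; turn it there so that first the blue stripe, then the yellow one, then the red one faces straight at the little camera's lens, pausing for a second at each. Then lower the bottle onto the middle of the mat, let go of it only once it is down, and leave it standing there. Leave the plain bottle and the red stapler where they are, and never tip the striped bottle over.

Things in the scene. Friction and masses are not known exactly. Their poses are not given: they have to be found in the camera images.
- bottle_center (a point): Centre of the striped steel bottle, on its axis, 90 mm above its underside; 180 mm tall, under 0.4 kg. Round body 70 mm across, shoulder from 118 to 135 mm, then a fixed round black cap 38 mm across, 45 mm tall: grasp it there, at any yaw. Three stripes up the side and over the shoulder: +x points out through the blue one, +y yellow, -x red; -y is bare. z is up.
- lens (a point): Lens front of a small black camera on a fixed stand, 115 mm above the slab (camera top 137 mm). z up; +y is the level direction it looks in, towards the mat: a fixed cork disc 110 mm across, 3 mm thick, a white spot at its middle, which lies 130 mm from the lens along +y, at slab height. Camera and stand are all on the -y side.
- spare_center (a point): Centre (90 mm up) of the plain bottle: same shape, size and black cap as the striped one, but with no stripes. Leave it alone.
- stapler_center (a point): Centre of the red plastic stapler with a black foot, 130 x 34 mm and about 55 mm tall, long along its x. Leave it alone.

How it is judged:
By the outcome, as a careful person would: the job done as asked, in the order asked, and still so for the second after the job is handed in, with the robot touching nothing.
It also fails if it takes over 48 s, if anything falls off the work surface, if the arm or the gripper's body presses on something with over 40 N, if the wrist force passes 120 N, or if a joint passes its speed limit or range.

## Working session

There is one attempt and no reset: what is moved stays moved. The work goes in short steps, Python scripts to look and compute and a tool call to move; the robot and the scene stay as the last step left them, time stands still between calls to the robot, and variables do not carry over. Pictures are saved under pics/ and viewed, and the job is handed in when it is done.

Besides the shell and the picture viewer there is one more tool, called after "Emit:" in YAML: its name, and indented under it one key for each argument. step_arm: Moves the arm, as the interface text tells. Its arguments: {"type":"object","properties":{"series":{"type":"array"},"squeeze":{"type":"number"}},"required":["series"]}

```bash
mkdir -p pics; ls; python3 - <<'E'
from cell import status, vision
import cv2
o=status.get_obs();print(o)
for n in("scene","top","wrist"):
    print(n,vision.camera_params(n))
    cv2.imwrite(f"pics/a_{n}.png",vision.read_camera(n)[:,:,::-1])
E
```

```text
pics
{'time_s': 0.0, 'qpos': array([67.04168432, 18.43687578, -4.01632066, 83.17632575,  1.29539778,
       78.54107688, -3.25689401]), 'joint_velocities': array([-0.02572458, -0.04568081, -0.02549681, -0.00467344,  0.0346116 ,
        0.07239211,  0.01904845]), 'effort': array([-5.03824904e-04, -4.91292679e+01, -4.04128404e-01, -3.12524593e+01,
       -6.39816304e-02,  4.37782297e-02,  1.80176758e-04]), 'tool_pos': array([ 0.2616901 , -0.59439135,  0.2294739 ]), 'tool_rot': array([-1.79890993e+02,  6.01873305e-03,  2.37720367e+01]), 'force': array([ 0.02915911, -0.24716881,  0.44951106]), 'wrist_torque': array([-0.01687309, -0.0117221 , -0.038753  ]), 'grip_width': 0.08705301763935659}
scene {'fovy': 44.5192319256297, 'cx': 284.16430474391285, 'cy': 217.4441475039952, 'eye': array([1.09141395, 0.66269959, 0.82144766]), 'orientation': array([-131.90424085,   -0.40203344,  144.98570384])}
top {'fovy': 48.70508471936398, 'cx': 282.9024403043685, 'cy': 209.440462861536, 'eye': array([ 0.53128557, -0.00179323,  1.02625311]), 'orientation': array([-174.92873675,    0.9358731 ,  -91.16314935])}
wrist {'fovy': 64.08781866751247, 'cx': 273.25531758437637, 'cy': 214.0344658048003, 'tool_from_camera': array([[ 7.58884758e-05, -9.69250735e-01, -2.46075208e-01,
         6.76203431e-02],
       [ 9.99999537e-01,  3.09613527e-04, -9.11122662e-04,
        -5.46142157e-05],
       [ 9.59294522e-04, -2.46075024e-01,  9.69250309e-01,
        -1.54228585e-01],
       [ 0.00000000e+00,  0.00000000e+00,  0.00000000e+00,
         1.00000000e+00]])}
```

View pics/a_scene.png

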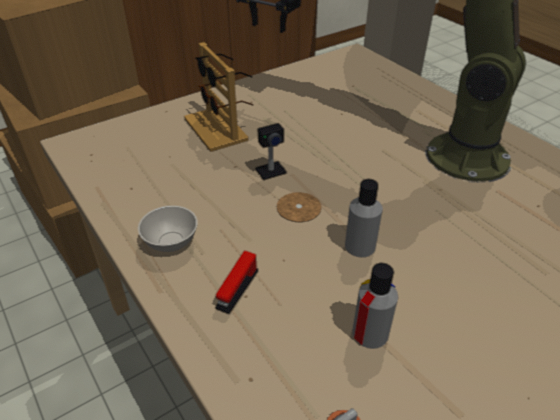

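View pics/a_top.png

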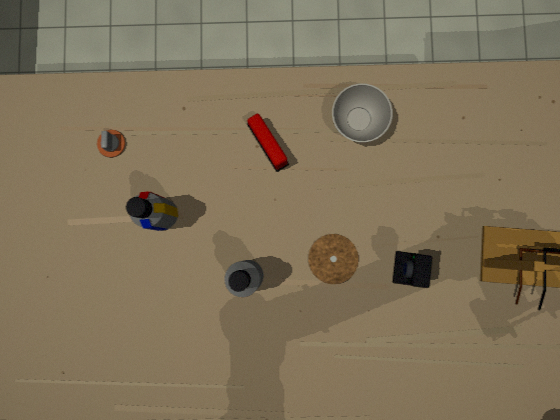

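View pics/a_wrist.png

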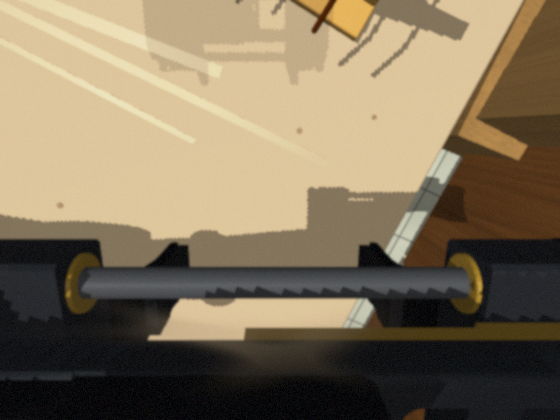

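The scene view shows the striped bottle (372,310) with its red stripe towards the camera, the plain bottle (363,225), the mat (299,207), the little camera (271,145) and the stapler (237,281). The top view shows the striped cap at about (140,208), yellow at (165,210), red at (145,197), blue at (155,225), the mat spot at (333,259), the camera at (412,269), and the plain cap at (240,280). Next I'll measure them.

```bash
cat > h.py <<'E'
import numpy as np, cv2
from scipy.spatial.transform import Rotation as R
from cell import status, vision
def cam(n,obs=None):
    p=vision.camera_params(n); f=210/np.tan(np.radians(p['fovy']/2))
    if n=='wrist':
        T=p['tool_from_camera']; Rt=R.from_euler('xyz',obs['tool_rot'],degrees=True).as_matrix()
        return f,p['cx'],p['cy'],Rt@T[:3,3]+obs['tool_pos'],Rt@T[:3,:3]
    return f,p['cx'],p['cy'],p['eye'],R.from_euler('xyz',p['orientation'],degrees=True).as_matrix()
def ray(c,uv):
    f,cx,cy,e,M=c; d=M@np.array([(uv[0]-cx)/f,(uv[1]-cy)/f,1]); return e,d/np.linalg.norm(d)
def onz(c,uv,z):
    e,d=ray(c,uv); return e+d*(z-e[2])/d[2]
def tri(rs):
    A=0;b=0
    for e,d in rs:
        P=np.eye(3)-np.outer(d,d);A=A+P;b=b+P@e
    x=np.linalg.solve(A,b); return x,[np.linalg.norm((np.eye(3)-np.outer(d,d))@(x-e)) for e,d in rs]
def proj(c,X):
    f,cx,cy,e,M=c; q=M.T@(np.asarray(X)-e); return np.array([cx+f*q[0]/q[2],cy+f*q[1]/q[2]])
E
python3 - <<'E'
from h import *
np.set_printoptions(precision=4,suppress=True)
t=cv2.imread('pics/a_top.png');s=cv2.imread('pics/a_scene.png')
ct=cam('top');cs=cam('scene')
print('spot top',onz(ct,(333,259),.003),'scene',onz(cs,(299,206.5),.003))
hsv=cv2.cvtColor(t,cv2.COLOR_BGR2HSV)
for n,(lo,hi) in dict(cork=((5,90,60),(20,255,255)),).items():
    m=cv2.inRange(hsv,lo,hi); m[:200]=0;m[:,:290]=0;m[:,380:]=0
    print(n,m.sum()/255,cv2.moments(m,True)['m10']/m.sum()*255,cv2.moments(m,True)['m01']/m.sum()*255)
def blob(img,win,thr):
    x0,y0,x1,y1=win;m=np.zeros(img.shape[:2],np.uint8);m[y0:y1,x0:x1]=(img[y0:y1,x0:x1].max(2)<thr)*255
    return m
def up(img,win,name,k=7):
    x0,y0,x1,y1=win;cv2.imwrite(name,cv2.resize(img[y0:y1,x0:x1],None,fx=k,fy=k,interpolation=cv2.INTER_NEAREST))
up(t,(105,180,190,240),'pics/z1.png',9); up(t,(380,240,440,300),'pics/z2.png',9); up(s,(330,250,410,350),'pics/z3.png',6); up(s,(245,115,305,185),'pics/z4.png',8)
E
```

```text
spot top [ 0.5111 -0.0944  0.003 ] scene [ 0.5105 -0.0932  0.003 ]
cork 2334.0 332.48029134532993 266.8080548414739
```

View pics/z1.png

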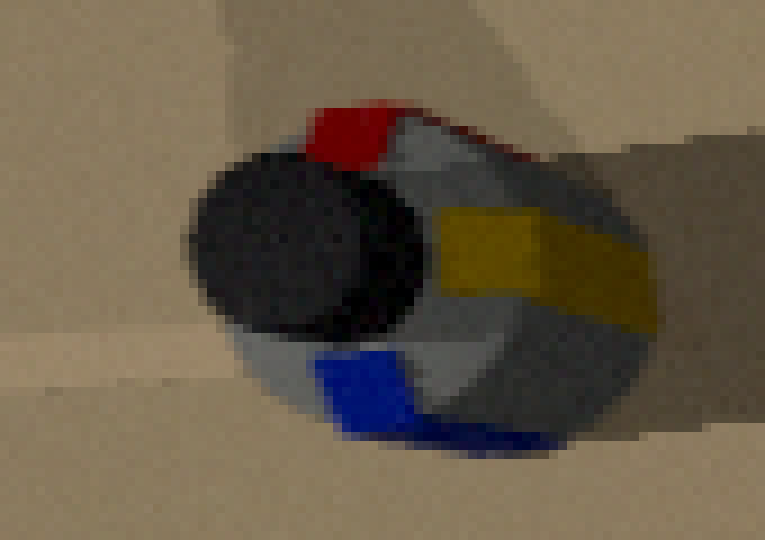

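View pics/z2.png

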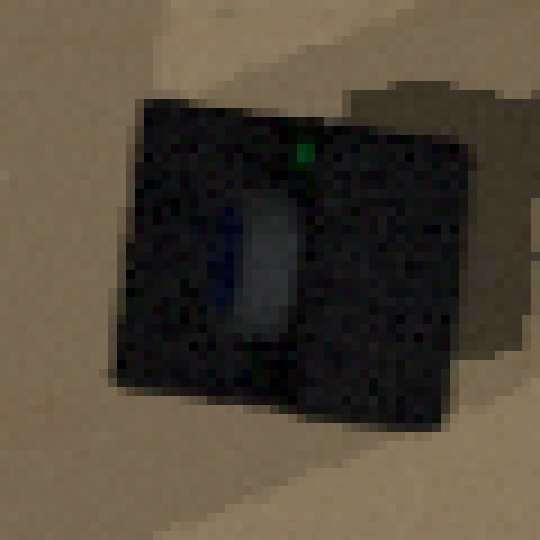

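View pics/z3.png

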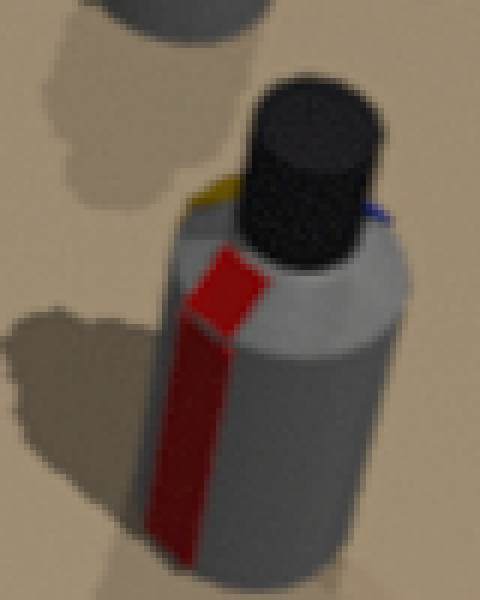

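View pics/z4.png

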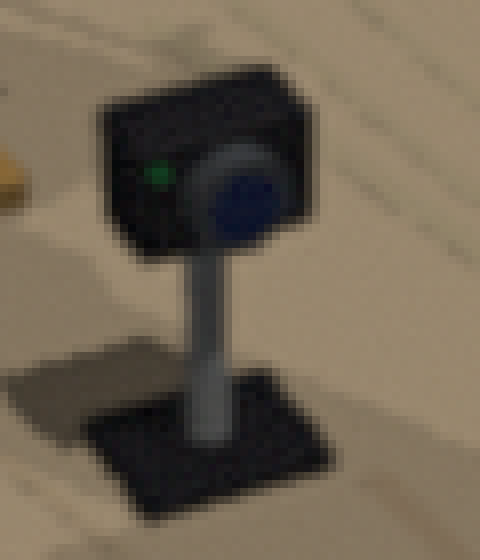

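Zoomed in, the striped cap's top disc is centred at about (135.3,206.5) in the top view and (382.3,270.3) in the scene view. The lens is at about (404.6,268) and (275.4,140.8). The shoulder ends of the stripes are clear in both.

```bash
python3 - <<'E'
from h import *
np.set_printoptions(precision=4,suppress=True)
ct=cam('top');cs=cam('scene')
sp,_=tri([ray(ct,(333,259)),ray(cs,(299,206.5))]);print('spot',sp)
spot=(onz(ct,(333,259),.003)+onz(cs,(299,206.5),.003))/2
c,r=tri([ray(ct,(135.3,206.5)),ray(cs,(382.3,270.3))]);print('cap',c,r,onz(ct,(135.3,206.5),.18),onz(cs,(382.3,270.3),.18))
L,r=tri([ray(ct,(404.6,268)),ray(cs,(275.4,140.75))]);print('lens',L,r,onz(ct,(404.6,268),.115),onz(cs,(275.4,140.75),.115))
v=spot-L;print('dist',np.hypot(*v[:2]),'lens look yaw',np.degrees(np.arctan2(v[1],v[0])))
B=onz(ct,(135.3,206.5),.18)*.5+onz(cs,(382.3,270.3),.18)*.5
for n,cc,uv,off in(('yel',ct,(164.5,207.7),90),('blue',ct,(146.5,227.3),0),('red',ct,(144.2,191.2),180),('redS',cs,(364.3,304.5),180)):
    p=onz(cc,uv,.118)-B; print(n,np.hypot(p[0],p[1]),np.degrees(np.arctan2(p[1],p[0])),'yawB',(np.degrees(np.arctan2(p[1],p[0]))-off)%360)
print('plain',onz(ct,(240,280),.18), 'lens base')
t=cv2.imread('pics/a_top.png');hsv=cv2.cvtColor(t,cv2.COLOR_BGR2HSV)
m=(cv2.inRange(hsv,(0,150,60),(5,255,255)));m[:100]=0;m[180:]=0;m[:,:230]=0;m[:,310:]=0
k=cv2.minAreaRect(cv2.findNonZero(m));print([onz(ct,q,.055)[:2] for q in cv2.boxPoints(k)])
# zoom of plain
cv2.imwrite('pics/z5.png',cv2.resize(t[240:310,205:280],None,fx=8,fy=8,interpolation=cv2.INTER_NEAREST))
cv2.imwrite('pics/z6.png',cv2.resize(t[228:290,300:365],None,fx=8,fy=8,interpolation=cv2.INTER_NEAREST))
E
```

```text
spot [ 0.5106 -0.094   0.0026]
cap [0.618  0.2824 0.1798] [np.float64(9.461008424362896e-05), np.float64(9.461008424350443e-05)] [0.618  0.2823 0.18  ] [0.618  0.2825 0.18  ]
lens [ 0.4929 -0.2216  0.1173] [np.float64(0.0005292601378222422), np.float64(0.000529260137822296)] [ 0.4932 -0.2225  0.115 ] [ 0.4905 -0.2241  0.115 ]
dist 0.12907268294668578 lens look yaw 82.01124537053295
yel 0.037403386112737746 -85.85581805281386 yawB 184.14418194718615
blue 0.03532259731775799 -177.04376788012095 yawB 182.95623211987905
red 0.036577463795439406 4.9796287938168255 yawB 184.97962879381683
redS 0.03503703941109976 7.008065174624593 yawB 187.0080651746246
plain [0.4802 0.0907 0.18  ] lens base
[array([0.8125, 0.0889]), array([0.8294, 0.0611]), array([ 0.7204, -0.0028]), array([0.7038, 0.0248])]
```

View pics/z5.png

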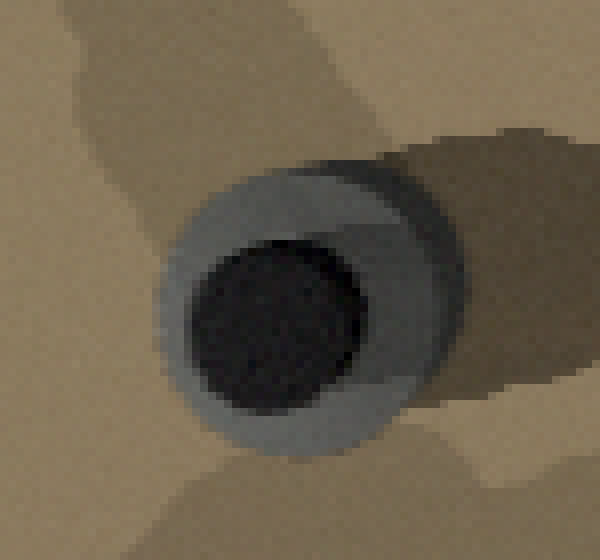

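View pics/z6.png

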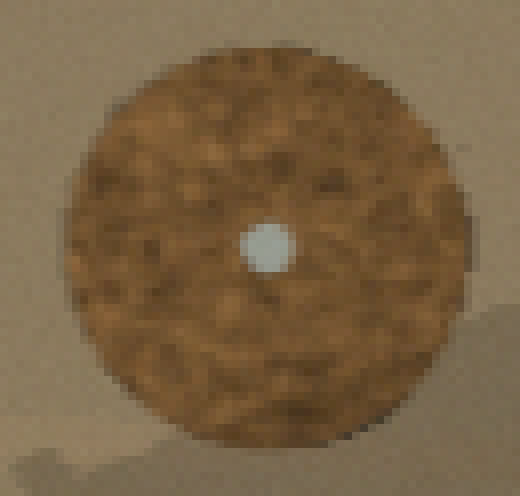

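Bottle axis is at about (0.618,0.2825). Its +x (blue) yaw is about 184.5°. The mat centre is (0.5107,-0.094) and the lens looks along yaw 82°. I'll grasp at tool yaw 92° so that the ±90° turns stay in joint range. First I rise and travel over.

Emit:
step_arm:
  series:
    - {"z": 0.045}
    - {"z": 0.09}
    - {"z": 0.135}
    - {"x": 0, "y": 0, "z": 0.18}
    - {"x": 0.016, "y": 0.04, "z": 0.19, "az": 8}
    - {"x": 0.032, "y": 0.08, "z": 0.19, "az": 16}
    - {"x": 0.048, "y": 0.12, "z": 0.19, "az": 24}
    - {"x": 0.064, "y": 0.16, "z": 0.19, "az": 32}
    - {"x": 0.08, "y": 0.2, "z": 0.19, "az": 40}
    - {"x": 0.096, "y": 0.24, "z": 0.19, "az": 48}
    - {"x": 0.112, "y": 0.28, "z": 0.19, "az": 56}
    - {"x": 0.128, "y": 0.32, "z": 0.19, "az": 64}
  squeeze: 40

```text
invalid input
```

Emit:
step_arm:
  series:
    - {"ax": 0, "ay": 0, "az": 0, "x": 0, "y": 0, "z": 0.045, "claw": 100}
    - {"ax": 0, "ay": 0, "az": 0, "x": 0, "y": 0, "z": 0.09, "claw": 100}
    - {"ax": 0, "ay": 0, "az": 0, "x": 0, "y": 0, "z": 0.135, "claw": 100}
    - {"ax": 0, "ay": 0, "az": 0, "x": 0, "y": 0, "z": 0.18, "claw": 100}
    - {"ax": 0, "ay": 0, "az": 8, "x": 0.016, "y": 0.04, "z": 0.19, "claw": 100}
    - {"ax": 0, "ay": 0, "az": 16, "x": 0.032, "y": 0.08, "z": 0.19, "claw": 100}
    - {"ax": 0, "ay": 0, "az": 24, "x": 0.048, "y": 0.12, "z": 0.19, "claw": 100}
    - {"ax": 0, "ay": 0, "az": 32, "x": 0.064, "y": 0.16, "z": 0.19, "claw": 100}
    - {"ax": 0, "ay": 0, "az": 40, "x": 0.08, "y": 0.2, "z": 0.19, "claw": 100}
    - {"ax": 0, "ay": 0, "az": 48, "x": 0.096, "y": 0.24, "z": 0.19, "claw": 100}
    - {"ax": 0, "ay": 0, "az": 56, "x": 0.112, "y": 0.28, "z": 0.19, "claw": 100}
    - {"ax": 0, "ay": 0, "az": 64, "x": 0.128, "y": 0.32, "z": 0.19, "claw": 100}
  squeeze: 40

```text
time_s: 1.35
tool_pos: [0.3902, -0.2731, 0.4204]
tool_rot: [-180.0, 0.0, 88.1]
force: [0.7, -0.1, -0.1]
grip_width: 0.0868
```

Emit:
step_arm:
  series:
    - {"ax": 0, "ay": 0, "az": 1, "x": 0.018, "y": 0.044, "z": 0, "claw": 100}
    - {"ax": 0, "ay": 0, "az": 2, "x": 0.036, "y": 0.088, "z": 0, "claw": 100}
    - {"ax": 0, "ay": 0, "az": 3, "x": 0.054, "y": 0.132, "z": 0, "claw": 100}
    - {"ax": 0, "ay": 0, "az": 4, "x": 0.072, "y": 0.176, "z": 0, "claw": 100}
    - {"ax": 0, "ay": 0, "az": 4, "x": 0.09, "y": 0.22, "z": 0, "claw": 100}
    - {"ax": 0, "ay": 0, "az": 4, "x": 0.108, "y": 0.264, "z": 0, "claw": 100}
    - {"ax": 0, "ay": 0, "az": 4, "x": 0.126, "y": 0.308, "z": 0, "claw": 100}
    - {"ax": 0, "ay": 0, "az": 4, "x": 0.144, "y": 0.352, "z": 0, "claw": 100}
    - {"ax": 0, "ay": 0, "az": 4, "x": 0.162, "y": 0.396, "z": -0.02, "claw": 100}
    - {"ax": 0, "ay": 0, "az": 4, "x": 0.18, "y": 0.44, "z": -0.04, "claw": 100}
    - {"ax": 0, "ay": 0, "az": 4, "x": 0.198, "y": 0.484, "z": -0.06, "claw": 100}
    - {"ax": 0, "ay": 0, "az": 4, "x": 0.216, "y": 0.528, "z": -0.08, "claw": 100}

```text
time_s: 2.55
tool_pos: [0.6044, 0.249, 0.3418]
tool_rot: [-180.0, 0.0, 91.7]
force: [0.7, -0.5, -0.2]
grip_width: 0.087
```

Emit:
step_arm:
  series:
    - {"ax": 0, "ay": 0, "az": 0, "x": 0.012, "y": 0.028, "z": -0.02, "claw": 100}
    - {"ax": 0, "ay": 0, "az": 0, "x": 0.012, "y": 0.028, "z": -0.02, "claw": 100}
    - {"ax": 0, "ay": 0, "az": 0, "x": 0.012, "y": 0.028, "z": -0.02, "claw": 100}

```text
time_s: 2.85
tool_pos: [0.6153, 0.2759, 0.3219]
tool_rot: [-179.9, 0.0, 91.8]
force: [0.3, -0.8, 0.9]
grip_width: 0.087
```

```bash
python3 - <<'E'
from h import *
o=status.get_obs();print(o['time_s'],o['tool_pos'],o['tool_rot'],o['qpos'].round(1))
for n in('wrist','top'):cv2.imwrite(f'pics/b_{n}.png',vision.read_camera(n)[:,:,::-1])
np.save('b.npy',np.r_[o['tool_pos'],o['tool_rot']])
E
```

```text
2.85 [0.61534831 0.27588912 0.32192203] [-1.79873625e+02  4.26575836e-02  9.18396292e+01] [  5.8  27.  -48.7  69.   19.9  92.4 -36.9]
```

View pics/b_wrist.png

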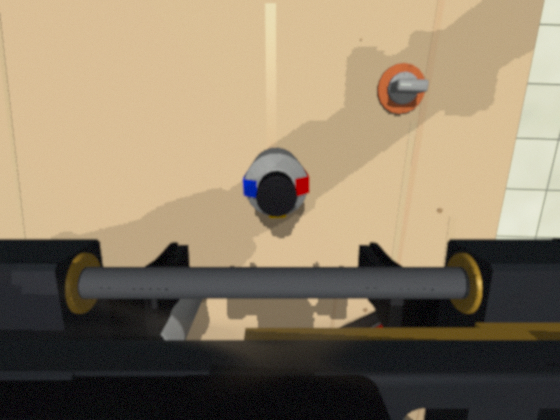

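```bash
python3 - <<'E'
from h import *
t=cv2.imread('pics/b_wrist.png')
cv2.imwrite('pics/z7.png',cv2.resize(t[140:235,230:325],None,fx=6,fy=6,interpolation=cv2.INTER_NEAREST))
E
```

```text
(no output)
```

View pics/z7.png

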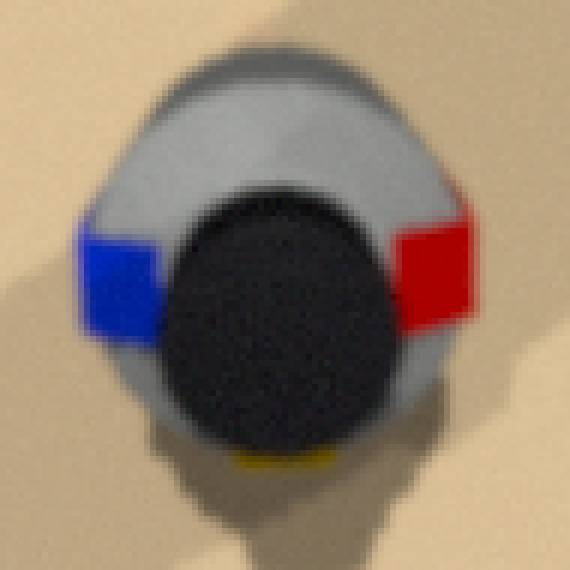

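```bash
python3 - <<'E'
from h import *
np.set_printoptions(precision=4,suppress=True)
b=np.load('b.npy');cw=cam('wrist',dict(tool_pos=b[:3],tool_rot=b[3:]))
B=onz(cw,(276.3,195),.18);print(B)
P=[onz(cw,q,.118) for q in((243,187.2),(309,184),(277,217.5))]
print(P)
d=P[0]-P[1];print('yaw from blue-red',np.degrees(np.arctan2(d[1],d[0]))%360)
m=(P[0]+P[1])/2;print(m); d=P[2]-m;print('yellow',np.degrees(np.arctan2(d[1],d[0]))%360-90)
E
```

```text
[0.618  0.2858 0.18  ]
[array([0.5826, 0.2812, 0.118 ]), array([0.6535, 0.287 , 0.118 ]), array([0.6204, 0.2486, 0.118 ])]
yaw from blue-red 184.67451623265404
[0.6181 0.2841 0.118 ]
yellow 183.82092027321494
```

The wrist view agrees: axis at about (0.618,0.284), blue yaw about 184.5°, stripes at (243,187) and (309,184). Next I descend and check the centring before closing.

Emit:
step_arm:
  series:
    - {"ax": 0, "ay": 0, "az": 0, "x": 0, "y": 0.001, "z": -0.03, "claw": 100}
    - {"ax": 0, "ay": 0, "az": 0, "x": 0, "y": 0.001, "z": -0.06, "claw": 100}
    - {"ax": 0, "ay": 0, "az": 0, "x": 0, "y": 0.001, "z": -0.09, "claw": 100}
    - {"ax": 0, "ay": 0, "az": 0, "x": 0, "y": 0.001, "z": -0.11, "claw": 100}
    - {"ax": 0, "ay": 0, "az": 0, "x": 0, "y": 0.001, "z": -0.13, "claw": 100}
    - {"ax": 0, "ay": 0, "az": 0, "x": 0, "y": 0.001, "z": -0.15, "claw": 100}
    - {"ax": 0, "ay": 0, "az": 0, "x": 0, "y": 0.001, "z": -0.16, "claw": 100}
    - {"ax": 0, "ay": 0, "az": 0, "x": 0, "y": 0.001, "z": -0.17, "claw": 100}
    - {"ax": 0, "ay": 0, "az": 0, "x": 0, "y": 0.001, "z": -0.17, "claw": 100}
    - {"ax": 0, "ay": 0, "az": 0, "x": 0, "y": 0.001, "z": -0.17, "claw": 100}
    - {"ax": 0, "ay": 0, "az": 0, "x": 0, "y": 0.001, "z": -0.17, "claw": 100}

```text
time_s: 4.05
tool_pos: [0.6163, 0.277, 0.1543]
tool_rot: [179.9, -0.0, 91.8]
force: [0.2, -0.1, 0.6]
grip_width: 0.0868
```

Emit:
step_arm:
  series:
    - {"ax": 0, "ay": 0, "az": 0, "x": 0.002, "y": 0.0065, "z": -0.003, "claw": 100}
    - {"ax": 0, "ay": 0, "az": 0, "x": 0.002, "y": 0.0065, "z": -0.003, "claw": 100}
    - {"ax": 0, "ay": 0, "az": 0, "x": 0.002, "y": 0.0065, "z": -0.003, "claw": 100}
    - {"ax": 0, "ay": 0, "az": 0, "x": 0.002, "y": 0.0065, "z": -0.003, "claw": 30}
    - {"ax": 0, "ay": 0, "az": 0, "x": 0.002, "y": 0.0065, "z": -0.003, "claw": 0}
    - {"ax": 0, "ay": 0, "az": 0, "x": 0.002, "y": 0.0065, "z": -0.003, "claw": 0}
    - {"ax": 0, "ay": 0, "az": 0, "x": 0.002, "y": 0.0065, "z": -0.003, "claw": 0}
    - {"ax": 0, "ay": 0, "az": 0, "x": 0.002, "y": 0.0065, "z": -0.003, "claw": 0}
    - {"ax": 0, "ay": 0, "az": 0, "x": 0.002, "y": 0.0065, "z": -0.003, "claw": 0}
  squeeze: 40

```text
time_s: 4.95
tool_pos: [0.6178, 0.2832, 0.15]
tool_rot: [180.0, 0.0, 91.8]
force: [-0.4, -0.7, 0.5]
grip_width: 0.0471
```

Emit:
step_arm:
  series:
    - {"ax": 0, "ay": 0, "az": 0, "x": 0, "y": 0, "z": 0, "claw": 0}
    - {"ax": 0, "ay": 0, "az": 0, "x": 0, "y": 0, "z": 0, "claw": 0}
    - {"ax": 0, "ay": 0, "az": 0, "x": 0, "y": 0, "z": 0, "claw": 0}
    - {"ax": 0, "ay": 0, "az": 0, "x": 0, "y": 0, "z": 0, "claw": 0}
  squeeze: 40

```text
time_s: 5.35
tool_pos: [0.6177, 0.2832, 0.15]
tool_rot: [-180.0, 0.0, 91.8]
force: [-0.6, -0.9, 0.7]
grip_width: 0.0374
```

Emit:
step_arm:
  series:
    - {"ax": 0, "ay": 0, "az": 0, "x": 0, "y": 0, "z": 0.003, "claw": 0}
    - {"ax": 0, "ay": 0, "az": 0, "x": 0, "y": 0, "z": 0.01, "claw": 0}
    - {"ax": 0, "ay": 0, "az": 0, "x": 0, "y": 0, "z": 0.02, "claw": 0}
    - {"ax": 0, "ay": 0, "az": 0, "x": 0, "y": 0, "z": 0.035, "claw": 0}
    - {"ax": 0, "ay": 0, "az": 0, "x": 0, "y": 0, "z": 0.05, "claw": 0}
    - {"ax": 0, "ay": 0, "az": 0, "x": 0, "y": 0, "z": 0.065, "claw": 0}
    - {"ax": 0, "ay": 0, "az": 0, "x": 0, "y": 0, "z": 0.08, "claw": 0}
    - {"ax": 0, "ay": 0, "az": 0, "x": 0, "y": 0, "z": 0.09, "claw": 0}
    - {"ax": 0, "ay": 0, "az": 0, "x": 0, "y": 0, "z": 0.097, "claw": 0}
    - {"ax": 0, "ay": 0, "az": 0, "x": 0, "y": 0, "z": 0.1, "claw": 0}
    - {"ax": 0, "ay": 0, "az": 0, "x": 0, "y": 0, "z": 0.1, "claw": 0}

```text
time_s: 6.45
tool_pos: [0.6178, 0.2832, 0.2501]
tool_rot: [180.0, 0.0, 91.8]
force: [-0.0, 0.4, -1.7]
grip_width: 0.0369
```

```bash
python3 - <<'E'
from h import *
o=status.get_obs();print(o['time_s'],o['tool_pos'],o['tool_rot'],o['qpos'].round(1),o['force'],o['wrist_torque'],o['grip_width'])
cv2.imwrite('pics/c_scene.png',vision.read_camera('scene')[:,:,::-1])
E
```

```text
6.45 [0.61775258 0.28324409 0.25012048] [1.79993044e+02 2.51340060e-03 9.17682791e+01] [  6.   28.6 -48.1  75.4  21.   84.9 -38.5] [-0.02406458  0.44947383 -1.73757825] [ 0.01398036 -0.08535054  0.02254449] 0.036938149712035136
```

View pics/c_scene.png

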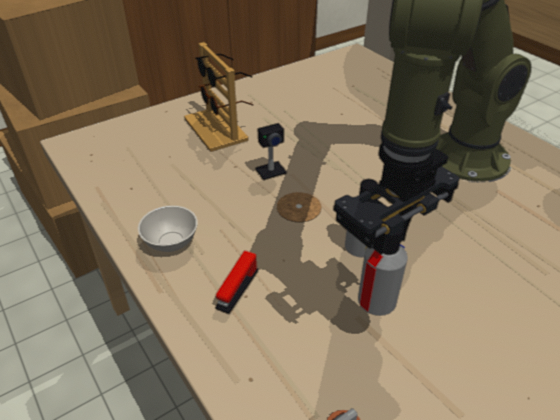

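The bottle is lifted and upright at (382,280), with its bottom well clear of the slab. Now I carry it around the plain bottle on the +x side.

Emit:
step_arm:
  series:
    - {"ax": 0, "ay": 0, "az": 0, "x": 0.001, "y": -0.005, "z": 0, "claw": 0}
    - {"ax": 0, "ay": 0, "az": 0, "x": 0.002, "y": -0.015, "z": 0, "claw": 0}
    - {"ax": 0, "ay": 0, "az": 0, "x": 0.004, "y": -0.031, "z": 0, "claw": 0}
    - {"ax": 0, "ay": 0, "az": 0, "x": 0.006, "y": -0.05, "z": 0, "claw": 0}
    - {"ax": 0, "ay": 0, "az": 0, "x": 0.008, "y": -0.071, "z": 0, "claw": 0}
    - {"ax": 0, "ay": 0, "az": 0, "x": 0.01, "y": -0.093, "z": 0, "claw": 0}
    - {"ax": 0, "ay": 0, "az": 0, "x": 0.011, "y": -0.115, "z": 0, "claw": 0}
    - {"ax": 0, "ay": 0, "az": 0, "x": 0.012, "y": -0.137, "z": 0, "claw": 0}
    - {"ax": 0, "ay": 0, "az": 0, "x": 0.012, "y": -0.159, "z": 0, "claw": 0}
    - {"ax": 0, "ay": 0, "az": 0, "x": 0.01, "y": -0.181, "z": 0, "claw": 0}
    - {"ax": 0, "ay": 0, "az": 0, "x": 0.006, "y": -0.203, "z": 0, "claw": 0}
    - {"ax": 0, "ay": 0, "az": 0, "x": 0, "y": -0.224, "z": 0, "claw": 0}

```text
time_s: 7.7
tool_pos: [0.6176, 0.0559, 0.2498]
tool_rot: [-180.0, 0.1, 91.6]
force: [-0.2, -0.3, -2.4]
grip_width: 0.0374
```

Emit:
step_arm:
  series:
    - {"ax": 0, "ay": 0, "az": 0, "x": -0.01, "y": -0.018, "z": 0, "claw": 0}
    - {"ax": 0, "ay": 0, "az": 0, "x": -0.022, "y": -0.036, "z": 0, "claw": 0}
    - {"ax": 0, "ay": 0, "az": 0, "x": -0.035, "y": -0.054, "z": 0, "claw": 0}
    - {"ax": 0, "ay": 0, "az": 0, "x": -0.049, "y": -0.072, "z": 0, "claw": 0}
    - {"ax": 0, "ay": 0, "az": 0, "x": -0.063, "y": -0.09, "z": 0, "claw": 0}
    - {"ax": 0, "ay": 0, "az": 0, "x": -0.077, "y": -0.108, "z": 0, "claw": 0}
    - {"ax": 0, "ay": 0, "az": 0, "x": -0.089, "y": -0.124, "z": 0, "claw": 0}
    - {"ax": 0, "ay": 0, "az": 0, "x": -0.098, "y": -0.137, "z": 0, "claw": 0}
    - {"ax": 0, "ay": 0, "az": 0, "x": -0.104, "y": -0.146, "z": 0, "claw": 0}
    - {"ax": 0, "ay": 0, "az": 0, "x": -0.107, "y": -0.151, "z": 0, "claw": 0}
    - {"ax": 0, "ay": 0, "az": 0, "x": -0.107, "y": -0.152, "z": 0, "claw": 0}
    - {"ax": 0, "ay": 0, "az": 0, "x": -0.107, "y": -0.152, "z": 0, "claw": 0}

```text
time_s: 8.9
tool_pos: [0.511, -0.0924, 0.2501]
tool_rot: [180.0, -0.0, 91.8]
force: [-0.1, 0.2, -2.3]
grip_width: 0.0372
```

```bash
python3 - <<'E'
from h import *
o=status.get_obs();print(o['time_s'],o['tool_pos'],o['tool_rot'],o['qpos'].round(1),o['force'],o['wrist_torque'],o['grip_width'])
E
```

```text
8.9 [ 0.51102906 -0.09243053  0.25008557] [ 1.79970806e+02 -1.59706948e-02  9.17927651e+01] [ 49.2   4.4 -43.6  98.6   3.1  78.2   6.9] [-0.08268981  0.23859324 -2.29266028] [ 0.04296645 -0.08895421 -0.04975858] 0.03720867520806345
```

Emit:
step_arm:
  series:
    - {"ax": 0, "ay": 0, "az": 2, "x": 0, "y": -0.0015, "z": -0.003, "claw": 0}
    - {"ax": 0, "ay": 0, "az": 7, "x": 0, "y": -0.0015, "z": -0.008, "claw": 0}
    - {"ax": 0, "ay": 0, "az": 14, "x": 0, "y": -0.0015, "z": -0.015, "claw": 0}
    - {"ax": 0, "ay": 0, "az": 22, "x": 0, "y": -0.0015, "z": -0.023, "claw": 0}
    - {"ax": 0, "ay": 0, "az": 30, "x": 0, "y": -0.0015, "z": -0.031, "claw": 0}
    - {"ax": 0, "ay": 0, "az": 38, "x": 0, "y": -0.0015, "z": -0.039, "claw": 0}
    - {"ax": 0, "ay": 0, "az": 46, "x": 0, "y": -0.0015, "z": -0.046, "claw": 0}
    - {"ax": 0, "ay": 0, "az": 54, "x": 0, "y": -0.0015, "z": -0.051, "claw": 0}
    - {"ax": 0, "ay": 0, "az": 62, "x": 0, "y": -0.0015, "z": -0.055, "claw": 0}
    - {"ax": 0, "ay": 0, "az": 69, "x": 0, "y": -0.0015, "z": -0.057, "claw": 0}
    - {"ax": 0, "ay": 0, "az": 75, "x": 0, "y": -0.0015, "z": -0.057, "claw": 0}
    - {"ax": 0, "ay": 0, "az": 77.5, "x": 0, "y": -0.0015, "z": -0.057, "claw": 0}

```text
time_s: 10.1
tool_pos: [0.5112, -0.093, 0.1929]
tool_rot: [179.9, -0.0, 169.6]
force: [0.3, 0.8, -2.4]
grip_width: 0.0369
```

Emit:
step_arm:
  series:
    - {"ax": 0, "ay": 0, "az": 0, "x": 0, "y": 0, "z": 0, "claw": 0}
    - {"ax": 0, "ay": 0, "az": 0, "x": 0, "y": 0, "z": 0, "claw": 0}

```text
time_s: 10.3
tool_pos: [0.511, -0.0935, 0.193]
tool_rot: [180.0, 0.0, 169.3]
force: [-0.9, 0.1, -2.3]
grip_width: 0.0373
```

```bash
python3 - <<'E'
from h import *
o=status.get_obs();print(o['time_s'],o['tool_pos'],o['tool_rot'],o['qpos'].round(1),o['force'],o['wrist_torque'],o['grip_width'])
for n in('scene','top'):
    im=vision.read_camera(n)[:,:,::-1];cv2.imwrite(f'pics/d_{n}.png',im)
    w=(240,100,360,250) if n=='scene' else (285,200,435,310)
    cv2.imwrite(f'pics/d_{n}z.png',cv2.resize(im[w[1]:w[3],w[0]:w[2]],None,fx=4 if n=='scene' else 5,fy=4 if n=='scene' else 5,interpolation=cv2.INTER_NEAREST))
E
```

```text
10.3 [ 0.51103035 -0.09353958  0.192994  ] [1.79964000e+02 3.00376922e-03 1.69270660e+02] [ 53.2   7.6 -48.7 103.1   5.9  72.   82.1] [-0.8771044  0.114967  -2.2795822] [ 0.06158835 -0.13759929 -0.02525054] 0.03730602262696777
```

View pics/d_scenez.png

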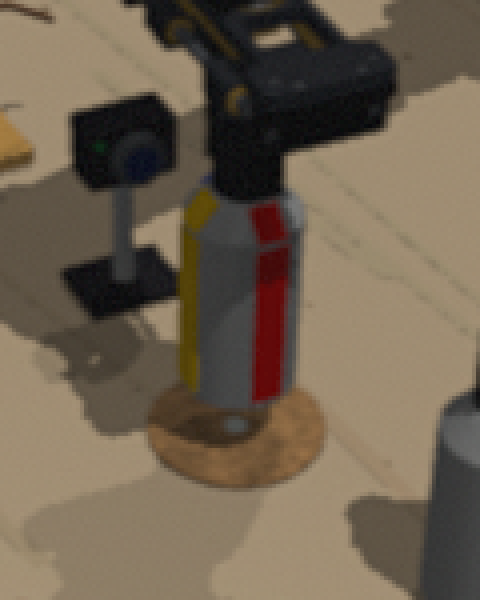

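View pics/d_topz.png

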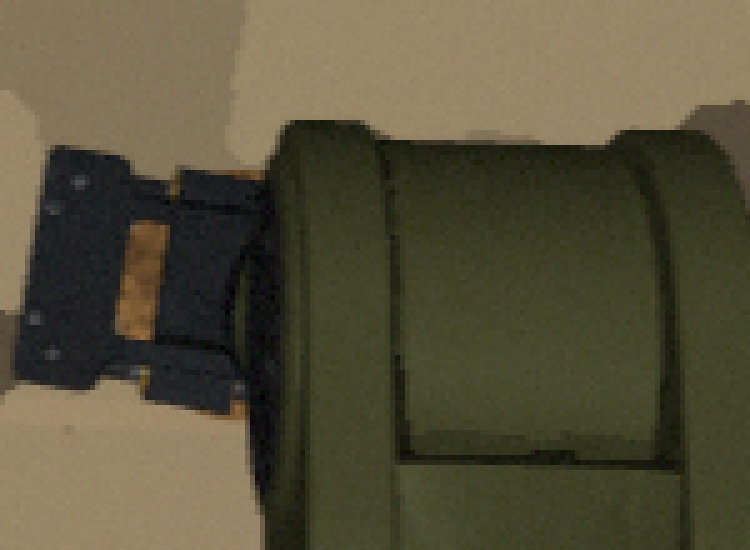

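```bash
python3 - <<'E'
from h import *
cs=cam('scene');B=np.array([.511,-.0935])
for n,uv,o in(('red',(308.3,159.5),180),('yel',(287.5,157.5),90)):
    p=onz(cs,uv,.161)[:2]-B;print(n,np.hypot(*p),(np.degrees(np.arctan2(p[1],p[0]))-o)%360)
for a in (-100,-98,-96):
    for o in (180,90):
        t=np.radians(a+o);print(a,o,proj(cs,np.r_[B+.035*np.array([np.cos(t),np.sin(t)]),.161]))
E
```

```text
red 0.029537374166596086 268.73864253440786
yel 0.034211151819117096 265.59328915978045
-100 180 [307.68027527 161.39915841]
-100 90 [286.47068004 156.80865037]
-98 180 [308.17166244 161.25893423]
-98 90 [286.71387101 157.09706915]
-96 180 [308.65327089 161.10862578]
-96 90 [286.97451179 157.38092557]
```

```bash
python3 - <<'E'
from h import *
cs=cam('scene');B=np.array([.511,-.0935]);im=cv2.imread('pics/d_scene.png')
h=cv2.cvtColor(im,cv2.COLOR_BGR2HSV);m=cv2.inRange(h,(0,170,60),(5,255,255))|cv2.inRange(h,(175,170,60),(180,255,255))
m[:145]=0;m[210:]=0;m[:,:295]=0;m[:,320:]=0
for z in(.06,.08,.1,.12,.14):
    out=[]
    for a in np.arange(-106,-89,.5):
        t=np.radians(a+180);p=proj(cs,np.r_[B+.035*np.array([np.cos(t),np.sin(t)]),z])
        xs=np.where(m[int(round(p[1]))])[0]
        if len(xs):out.append((abs(xs.mean()-p[0]),a,p.round(1),xs.mean()))
    print(z,min(out,key=lambda q:q[0]) if out else None)
E
```

```text
0.06 (np.float64(0.011425740271420182), np.float64(-98.0), array([306.5, 196.7]), np.float64(306.5))
0.08 (np.float64(0.02603459890491422), np.float64(-99.5), array([306.5, 190.1]), np.float64(306.5))
0.1 (np.float64(0.02821494652164347), np.float64(-98.5), array([307. , 183.2]), np.float64(307.0))
0.12 (np.float64(0.005661751327750153), np.float64(-100.0), array([307. , 176.3]), np.float64(307.0))
0.14 (np.float64(0.04945741820972671), np.float64(-97.0), array([308. , 168.9]), np.float64(308.0))
```

Red sits where blue yaw would be about −98.5°, against the −98° wanted, so blue is facing the lens. The bottle hangs upright over the mat spot. Pause, then turn −90° to yellow, pause, then −90° to red, pause.

Emit:
step_arm:
  series:
    - {"ax": 0, "ay": 0, "az": 0, "x": 0, "y": 0, "z": 0, "claw": 0}
    - {"ax": 0, "ay": 0, "az": 0, "x": 0, "y": 0, "z": 0, "claw": 0}
    - {"ax": 0, "ay": 0, "az": 0, "x": 0, "y": 0, "z": 0, "claw": 0}
    - {"ax": 0, "ay": 0, "az": 0, "x": 0, "y": 0, "z": 0, "claw": 0}
    - {"ax": 0, "ay": 0, "az": 0, "x": 0, "y": 0, "z": 0, "claw": 0}
    - {"ax": 0, "ay": 0, "az": 0, "x": 0, "y": 0, "z": 0, "claw": 0}
    - {"ax": 0, "ay": 0, "az": 0, "x": 0, "y": 0, "z": 0, "claw": 0}
    - {"ax": 0, "ay": 0, "az": 0, "x": 0, "y": 0, "z": 0, "claw": 0}
    - {"ax": 0, "ay": 0, "az": 0, "x": 0, "y": 0, "z": 0, "claw": 0}
    - {"ax": 0, "ay": 0, "az": 0, "x": 0, "y": 0, "z": 0, "claw": 0}
    - {"ax": 0, "ay": 0, "az": 0, "x": 0, "y": 0, "z": 0, "claw": 0}
    - {"ax": 0, "ay": 0, "az": 0, "x": 0, "y": 0, "z": 0, "claw": 0}

```text
time_s: 11.6
tool_pos: [0.5108, -0.0943, 0.193]
tool_rot: [180.0, 0.0, 169.3]
force: [-0.7, 0.2, -2.0]
grip_width: 0.0371
```

Emit:
step_arm:
  series:
    - {"ax": 0, "ay": 0, "az": -3, "x": 0, "y": 0, "z": 0, "claw": 0}
    - {"ax": 0, "ay": 0, "az": -10, "x": 0, "y": 0, "z": 0, "claw": 0}
    - {"ax": 0, "ay": 0, "az": -18, "x": 0, "y": 0, "z": 0, "claw": 0}
    - {"ax": 0, "ay": 0, "az": -26, "x": 0, "y": 0, "z": 0, "claw": 0}
    - {"ax": 0, "ay": 0, "az": -34, "x": 0, "y": 0, "z": 0, "claw": 0}
    - {"ax": 0, "ay": 0, "az": -42, "x": 0, "y": 0, "z": 0, "claw": 0}
    - {"ax": 0, "ay": 0, "az": -50, "x": 0, "y": 0, "z": 0, "claw": 0}
    - {"ax": 0, "ay": 0, "az": -58, "x": 0, "y": 0, "z": 0, "claw": 0}
    - {"ax": 0, "ay": 0, "az": -66, "x": 0, "y": 0, "z": 0, "claw": 0}
    - {"ax": 0, "ay": 0, "az": -74, "x": 0, "y": 0, "z": 0, "claw": 0}
    - {"ax": 0, "ay": 0, "az": -82, "x": 0, "y": 0, "z": 0, "claw": 0}
    - {"ax": 0, "ay": 0, "az": -90, "x": 0, "y": 0, "z": 0, "claw": 0}

```text
time_s: 12.8
tool_pos: [0.5107, -0.0942, 0.193]
tool_rot: [180.0, 0.0, 78.9]
force: [-0.0, -1.2, -1.9]
grip_width: 0.0374
```

Emit:
step_arm:
  series:
    - {"ax": 0, "ay": 0, "az": 0, "x": 0, "y": 0, "z": 0, "claw": 0}
    - {"ax": 0, "ay": 0, "az": 0, "x": 0, "y": 0, "z": 0, "claw": 0}
    - {"ax": 0, "ay": 0, "az": 0, "x": 0, "y": 0, "z": 0, "claw": 0}

```text
time_s: 13.1
tool_pos: [0.5107, -0.0942, 0.193]
tool_rot: [-180.0, 0.0, 79.4]
force: [0.6, 0.5, -2.7]
grip_width: 0.0376
```

```bash
python3 - <<'E'
from h import *
o=status.get_obs();print(o['time_s'],o['tool_pos'],o['tool_rot'],o['qpos'].round(1),o['force'],o['grip_width'])
im=vision.read_camera('scene')[:,:,::-1];cv2.imwrite('pics/e_scene.png',im)
w=(240,100,360,250);cv2.imwrite('pics/e_z.png',cv2.resize(im[w[1]:w[3],w[0]:w[2]],None,fx=4,fy=4))
E
```

```text
13.1 [ 0.51071146 -0.09424598  0.19300814] [-1.79998206e+02  1.45391147e-03  7.94046892e+01] [ 46.9   6.6 -41.7 103.3   4.6  71.9  -6.7] [ 0.57086081  0.47434112 -2.65954741] 0.037584911208914884
```

View pics/e_z.png

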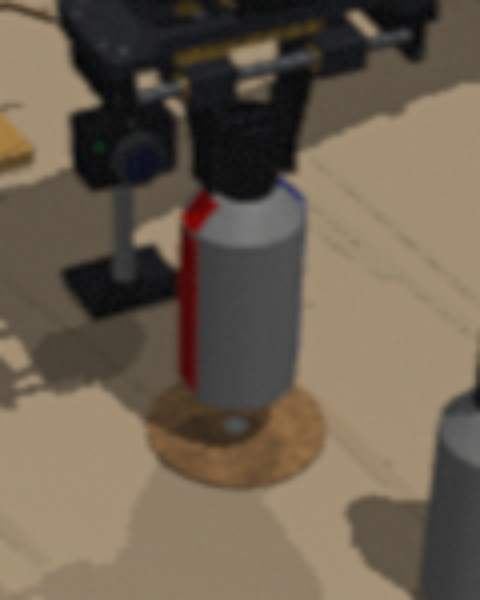

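Red is now where yellow was, at (187,300) in the crop, so yellow faces the lens. Continue.

Emit:
step_arm:
  series:
    - {"ax": 0, "ay": 0, "az": 0, "x": 0, "y": 0, "z": 0, "claw": 0}
    - {"ax": 0, "ay": 0, "az": 0, "x": 0, "y": 0, "z": 0, "claw": 0}
    - {"ax": 0, "ay": 0, "az": 0, "x": 0, "y": 0, "z": 0, "claw": 0}
    - {"ax": 0, "ay": 0, "az": 0, "x": 0, "y": 0, "z": 0, "claw": 0}
    - {"ax": 0, "ay": 0, "az": 0, "x": 0, "y": 0, "z": 0, "claw": 0}
    - {"ax": 0, "ay": 0, "az": 0, "x": 0, "y": 0, "z": 0, "claw": 0}
    - {"ax": 0, "ay": 0, "az": 0, "x": 0, "y": 0, "z": 0, "claw": 0}
    - {"ax": 0, "ay": 0, "az": 0, "x": 0, "y": 0, "z": 0, "claw": 0}
    - {"ax": 0, "ay": 0, "az": 0, "x": 0, "y": 0, "z": 0, "claw": 0}
    - {"ax": 0, "ay": 0, "az": 0, "x": 0, "y": 0, "z": 0, "claw": 0}
    - {"ax": 0, "ay": 0, "az": 0, "x": 0, "y": 0, "z": 0, "claw": 0}
    - {"ax": 0, "ay": 0, "az": 0, "x": 0, "y": 0, "z": 0, "claw": 0}

```text
time_s: 14.35
tool_pos: [0.5107, -0.0942, 0.193]
tool_rot: [180.0, 0.0, 79.3]
force: [-0.2, 0.8, -2.3]
grip_width: 0.0375
```

Emit:
step_arm:
  series:
    - {"ax": 0, "ay": 0, "az": -3, "x": 0, "y": 0, "z": 0, "claw": 0}
    - {"ax": 0, "ay": 0, "az": -10, "x": 0, "y": 0, "z": 0, "claw": 0}
    - {"ax": 0, "ay": 0, "az": -18, "x": 0, "y": 0, "z": 0, "claw": 0}
    - {"ax": 0, "ay": 0, "az": -26, "x": 0, "y": 0, "z": 0, "claw": 0}
    - {"ax": 0, "ay": 0, "az": -34, "x": 0, "y": 0, "z": 0, "claw": 0}
    - {"ax": 0, "ay": 0, "az": -42, "x": 0, "y": 0, "z": 0, "claw": 0}
    - {"ax": 0, "ay": 0, "az": -50, "x": 0, "y": 0, "z": 0, "claw": 0}
    - {"ax": 0, "ay": 0, "az": -58, "x": 0, "y": 0, "z": 0, "claw": 0}
    - {"ax": 0, "ay": 0, "az": -66, "x": 0, "y": 0, "z": 0, "claw": 0}
    - {"ax": 0, "ay": 0, "az": -74, "x": 0, "y": 0, "z": 0, "claw": 0}
    - {"ax": 0, "ay": 0, "az": -82, "x": 0, "y": 0, "z": 0, "claw": 0}
    - {"ax": 0, "ay": 0, "az": -90, "x": 0, "y": 0, "z": 0, "claw": 0}

```text
time_s: 15.55
tool_pos: [0.5108, -0.0942, 0.193]
tool_rot: [180.0, 0.0, -11.1]
force: [0.2, -0.4, -2.4]
grip_width: 0.0371
```

Emit:
step_arm:
  series:
    - {"ax": 0, "ay": 0, "az": 0, "x": 0, "y": 0, "z": 0, "claw": 0}
    - {"ax": 0, "ay": 0, "az": 0, "x": 0, "y": 0, "z": 0, "claw": 0}
    - {"ax": 0, "ay": 0, "az": 0, "x": 0, "y": 0, "z": 0, "claw": 0}

```text
time_s: 15.85
tool_pos: [0.5107, -0.0942, 0.193]
tool_rot: [-180.0, 0.0, -10.6]
force: [-0.6, 0.1, -1.9]
grip_width: 0.0374
```

```bash
python3 - <<'E'
from h import *
o=status.get_obs();print(o['time_s'],o['tool_pos'],o['tool_rot'],o['qpos'].round(1),o['force'],o['grip_width'])
im=vision.read_camera('scene')[:,:,::-1];cv2.imwrite('pics/f_scene.png',im)
w=(240,100,360,250);cv2.imwrite('pics/f_z.png',cv2.resize(im[w[1]:w[3],w[0]:w[2]],None,fx=4,fy=4))
E
```

```text
15.85 [ 0.51071961 -0.09421636  0.19300007] [-1.79999605e+02  7.24629304e-03 -1.06010439e+01] [ 41.6   6.  -36.  103.4   3.7  71.8 -96. ] [-0.58089472  0.0936395  -1.9182863 ] 0.03738101862169247
```

View pics/f_z.png

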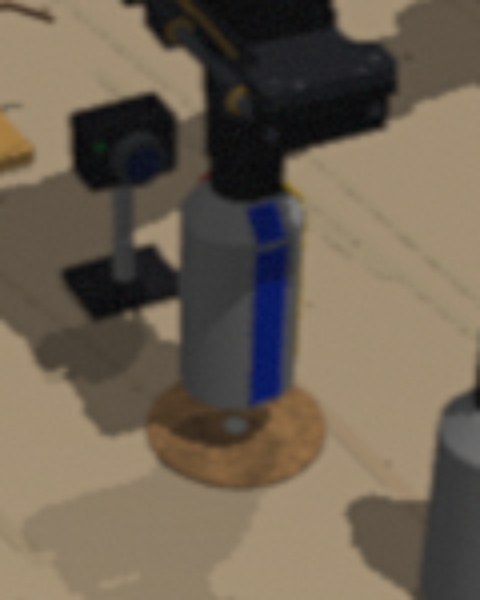

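Blue now sits exactly where red was at first, so red faces the lens. Hold, then lower.

Emit:
step_arm:
  series:
    - {"ax": 0, "ay": 0, "az": 0, "x": 0, "y": 0, "z": 0, "claw": 0}
    - {"ax": 0, "ay": 0, "az": 0, "x": 0, "y": 0, "z": 0, "claw": 0}
    - {"ax": 0, "ay": 0, "az": 0, "x": 0, "y": 0, "z": 0, "claw": 0}
    - {"ax": 0, "ay": 0, "az": 0, "x": 0, "y": 0, "z": 0, "claw": 0}
    - {"ax": 0, "ay": 0, "az": 0, "x": 0, "y": 0, "z": 0, "claw": 0}
    - {"ax": 0, "ay": 0, "az": 0, "x": 0, "y": 0, "z": 0, "claw": 0}
    - {"ax": 0, "ay": 0, "az": 0, "x": 0, "y": 0, "z": 0, "claw": 0}
    - {"ax": 0, "ay": 0, "az": 0, "x": 0, "y": 0, "z": 0, "claw": 0}
    - {"ax": 0, "ay": 0, "az": 0, "x": 0, "y": 0, "z": 0, "claw": 0}
    - {"ax": 0, "ay": 0, "az": 0, "x": 0, "y": 0, "z": 0, "claw": 0}
    - {"ax": 0, "ay": 0, "az": 0, "x": 0, "y": 0, "z": 0, "claw": 0}
    - {"ax": 0, "ay": 0, "az": 0, "x": 0, "y": 0, "z": 0, "claw": 0}

```text
time_s: 17.1
tool_pos: [0.5107, -0.0943, 0.193]
tool_rot: [180.0, 0.0, -10.7]
force: [-0.2, 0.6, -2.9]
grip_width: 0.0373
```

Emit:
step_arm:
  series:
    - {"ax": 0, "ay": 0, "az": 0, "x": 0, "y": 0, "z": -0.004, "claw": 0}
    - {"ax": 0, "ay": 0, "az": 0, "x": 0, "y": 0, "z": -0.01, "claw": 0}
    - {"ax": 0, "ay": 0, "az": 0, "x": 0, "y": 0, "z": -0.017, "claw": 0}
    - {"ax": 0, "ay": 0, "az": 0, "x": 0, "y": 0, "z": -0.024, "claw": 0}
    - {"ax": 0, "ay": 0, "az": 0, "x": 0, "y": 0, "z": -0.03, "claw": 0}
    - {"ax": 0, "ay": 0, "az": 0, "x": 0, "y": 0, "z": -0.034, "claw": 0}
    - {"ax": 0, "ay": 0, "az": 0, "x": 0, "y": 0, "z": -0.036, "claw": 0}
    - {"ax": 0, "ay": 0, "az": 0, "x": 0, "y": 0, "z": -0.0375, "claw": 0}
    - {"ax": 0, "ay": 0, "az": 0, "x": 0, "y": 0, "z": -0.0385, "claw": 0}
    - {"ax": 0, "ay": 0, "az": 0, "x": 0, "y": 0, "z": -0.0395, "claw": 0}
    - {"ax": 0, "ay": 0, "az": 0, "x": 0, "y": 0, "z": -0.0395, "claw": 0}
    - {"ax": 0, "ay": 0, "az": 0, "x": 0, "y": 0, "z": -0.0395, "claw": 0}

```text
time_s: 18.3
tool_pos: [0.5108, -0.0943, 0.1537]
tool_rot: [180.0, -0.0, -10.7]
force: [0.9, -0.0, -2.7]
grip_width: 0.0371
```

Not in contact yet; I'll creep down.

Emit:
step_arm:
  series:
    - {"ax": 0, "ay": 0, "az": 0, "x": 0, "y": 0, "z": -0.0005, "claw": 0}
    - {"ax": 0, "ay": 0, "az": 0, "x": 0, "y": 0, "z": -0.001, "claw": 0}
    - {"ax": 0, "ay": 0, "az": 0, "x": 0, "y": 0, "z": -0.001, "claw": 0}
    - {"ax": 0, "ay": 0, "az": 0, "x": 0, "y": 0, "z": -0.001, "claw": 0}

```text
time_s: 18.7
tool_pos: [0.511, -0.0943, 0.1529]
tool_rot: [180.0, -0.0, -10.7]
force: [-0.8, 0.0, 0.5]
grip_width: 0.0374
```

Emit:
step_arm:
  series:
    - {"ax": 0, "ay": 0, "az": 0, "x": 0, "y": 0, "z": -0.0005, "claw": 0}
    - {"ax": 0, "ay": 0, "az": 0, "x": 0, "y": 0, "z": -0.0005, "claw": 0}
    - {"ax": 0, "ay": 0, "az": 0, "x": 0, "y": 0, "z": -0.0005, "claw": 0}

```text
time_s: 19.0
tool_pos: [0.5111, -0.0943, 0.1529]
tool_rot: [180.0, -0.1, -10.7]
force: [-2.7, -0.1, 4.9]
grip_width: 0.0375
```

Down, with 4.9 N upward. Release gradually at low force.

Emit:
step_arm:
  series:
    - {"ax": 0, "ay": 0, "az": 0, "x": 0, "y": 0, "z": 0, "claw": 44}
    - {"ax": 0, "ay": 0, "az": 0, "x": 0, "y": 0, "z": 0, "claw": 47}
    - {"ax": 0, "ay": 0, "az": 0, "x": 0, "y": 0, "z": 0, "claw": 50}
    - {"ax": 0, "ay": 0, "az": 0, "x": 0, "y": 0, "z": 0, "claw": 56}
    - {"ax": 0, "ay": 0, "az": 0, "x": 0, "y": 0, "z": 0, "claw": 65}
    - {"ax": 0, "ay": 0, "az": 0, "x": 0, "y": 0, "z": 0, "claw": 75}
    - {"ax": 0, "ay": 0, "az": 0, "x": 0, "y": 0, "z": 0, "claw": 88}
    - {"ax": 0, "ay": 0, "az": 0, "x": 0, "y": 0, "z": 0, "claw": 100}
    - {"ax": 0, "ay": 0, "az": 0, "x": 0, "y": 0, "z": 0, "claw": 100}
    - {"ax": 0, "ay": 0, "az": 0, "x": 0, "y": 0, "z": 0, "claw": 100}
    - {"ax": 0, "ay": 0, "az": 0, "x": 0, "y": 0, "z": 0, "claw": 100}
  squeeze: 20

```text
time_s: 20.1
tool_pos: [0.5107, -0.0943, 0.1521]
tool_rot: [180.0, 0.0, -10.7]
force: [-0.5, -0.0, -0.1]
grip_width: 0.0861
```

Emit:
step_arm:
  series:
    - {"ax": 0, "ay": 0, "az": 0, "x": 0, "y": 0, "z": 0.01, "claw": 100}
    - {"ax": 0, "ay": 0, "az": 0, "x": 0, "y": 0, "z": 0.025, "claw": 100}
    - {"ax": 0, "ay": 0, "az": 0, "x": 0, "y": 0, "z": 0.045, "claw": 100}
    - {"ax": 0, "ay": 0, "az": 0, "x": 0, "y": 0, "z": 0.07, "claw": 100}
    - {"ax": 0, "ay": 0, "az": 0, "x": 0, "y": 0, "z": 0.1, "claw": 100}
    - {"ax": 0, "ay": 0, "az": 0, "x": 0, "y": 0, "z": 0.13, "claw": 100}
    - {"ax": 0, "ay": 0, "az": 0, "x": 0, "y": 0, "z": 0.16, "claw": 100}
    - {"ax": 0, "ay": 0, "az": 0, "x": 0.03, "y": 0.03, "z": 0.18, "claw": 100}
    - {"ax": 0, "ay": 0, "az": 0, "x": 0.06, "y": 0.06, "z": 0.2, "claw": 100}
    - {"ax": 0, "ay": 0, "az": 0, "x": 0.09, "y": 0.1, "z": 0.2, "claw": 100}
    - {"ax": 0, "ay": 0, "az": 0, "x": 0.11, "y": 0.14, "z": 0.2, "claw": 100}
    - {"ax": 0, "ay": 0, "az": 0, "x": 0.11, "y": 0.17, "z": 0.2, "claw": 100}

```text
time_s: 21.3
tool_pos: [0.6223, 0.0785, 0.3525]
tool_rot: [-179.8, -0.0, -10.6]
force: [0.1, 0.1, 0.3]
grip_width: 0.0868
```

Emit:
step_arm:
  series:
    - {"ax": 0, "ay": 0, "az": 0, "x": 0, "y": 0.04, "z": 0, "claw": 100}
    - {"ax": 0, "ay": 0, "az": 0, "x": 0, "y": 0.08, "z": 0, "claw": 100}
    - {"ax": 0, "ay": 0, "az": 0, "x": 0, "y": 0.12, "z": 0, "claw": 100}
    - {"ax": 0, "ay": 0, "az": 0, "x": 0, "y": 0.15, "z": 0, "claw": 100}
    - {"ax": 0, "ay": 0, "az": 0, "x": 0, "y": 0.15, "z": 0, "claw": 100}
    - {"ax": 0, "ay": 0, "az": 0, "x": 0, "y": 0.15, "z": 0, "claw": 100}

```text
time_s: 21.9
tool_pos: [0.6206, 0.2264, 0.3531]
tool_rot: [-180.0, -0.0, -10.6]
force: [0.7, -0.0, -0.0]
grip_width: 0.0868
```

```bash
python3 - <<'E'
from h import *
o=status.get_obs();print(o['time_s'],o['tool_pos'],o['qpos'].round(1),o['force'])
for n in('scene','top'):cv2.imwrite(f'pics/g_{n}.png',vision.read_camera(n)[:,:,::-1])
t=cv2.imread('pics/g_top.png');cv2.imwrite('pics/g_tz.png',cv2.resize(t[228:290,300:380],None,fx=8,fy=8,interpolation=cv2.INTER_NEAREST))
E
```

```text
21.9 [0.62057857 0.22640278 0.35314921] [   8.4   23.9  -45.2   68.1   16.7   94.4 -133.6] [ 0.66825934 -0.00365398 -0.03735027]
```

View pics/g_scene.png

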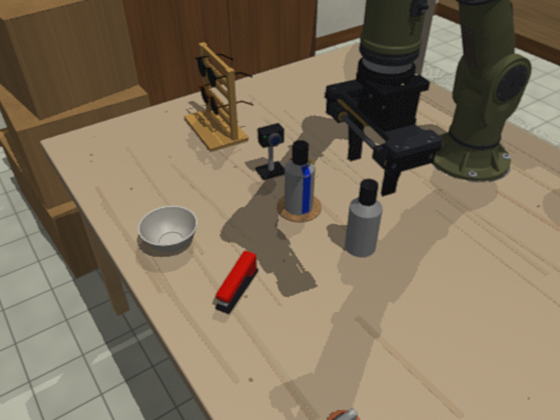

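View pics/g_tz.png

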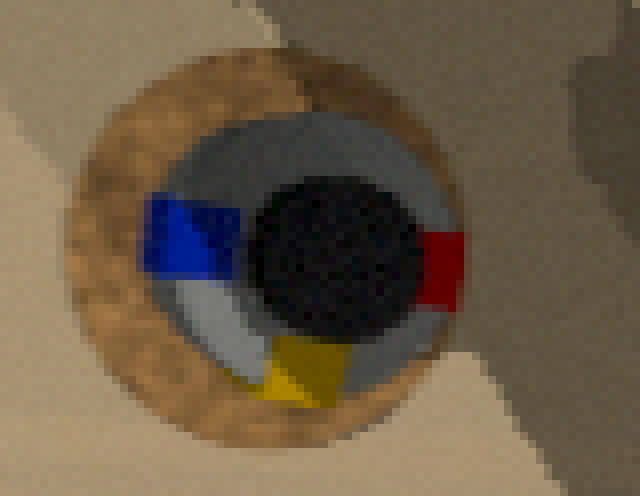

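```bash
python3 - <<'E'
from h import *
ct=cam('top');print(onz(ct,(341.6,259.8),.183))
a=onz(ct,(300+145/8-.5,228+237/8-.5),.121);b=onz(ct,(300+464/8-.5,228+271/8-.5),.121);d=a-b
print((a+b)/2,'blue yaw',np.degrees(np.arctan2(d[1],d[0])))
from cell import workorder
print(workorder.sign_off())
E
```

```text
[ 0.51291374 -0.09355511  0.183     ]
[ 0.51278304 -0.09248947  0.121     ] blue yaw 82.7862634477776
the job is handed in; nothing more can be done
None
```

The striped bottle is standing on the cork mat, and the job is handed in at about 22 s of the 48 s allowed; no verdict was reported.

- **Lift and turns:** I took the bottle by its cap, lifted it and carried it around the plain bottle. Over the mat centre, about 4 cm clear, I turned it to show blue, then yellow, then red to the lens. Each pause lasted about 1.2–1.5 s.
- **Set-down:** I lowered it until the wrist felt contact (+4.9 N), then let go and moved the arm clear.

**Last checks:**
- **Position:** The bottle stands upright about 2 mm from the measured mat centre, which is about as good as the camera calibration.
- **Facing:** Its final heading is 82.8° against the 82° wanted. During the blue pause the scene camera gave −98.5° against −98°. The single shoulder points in that view were rougher, 265–269° against the 262° wanted. I trusted the fit along the body stripe.
- **Yellow and red:** I checked these by the tool's 90° turns and by seeing the next stripe land where the last one had been, not by a separate measurement.
- **Other objects:** In the last scene picture the plain bottle and the stapler look unmoved. I did not measure them again.

No check failed.

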